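# Slide the lid off the long wooden box

### The job

Open the longer of the two wooden boxes: lift the handle end of its sliding lid over the stop lip, slide the lid clear of its grooves, and lay it flat on the chopping board with its handle up, without dropping it. Leave the square box shut.

Things in the scene. Friction and masses are not known exactly. Their poses are not given: they have to be found in the camera images.
- long_box: Long dark-wood box, fixed, 190 x 106 mm. Origin: centre of underside; x along its length, front at -x. Lid bed at z 60 mm. Front wall rises 4 mm above the bed: the stop lip. Side strips (top z 80) cover the lid's rear 43 mm with 8 mm free height over the lid; elsewhere the sides end flush with the lid, z 66. To free the lid raise its handle end 6 to 10 mm, then slide it 50 mm or more to -x.
- long_lid: Loose lid of the long box, lighter wood, about 90 g: panel 170 x 84 x 6 mm, play 4 mm each side, 2 mm each end. Origin: centre of its underside; axes as the box's. Its handle is an upright bar across it, 14 mm thick (x), 50 mm long (y), from 6 to 34 mm above the underside, centred at x = -40 mm (45 mm from the front edge).
- chop_board: The brown wooden chopping board, loose, 200 mm (its x) x 260 mm (its y) x 22 mm thick, 0.73 kg, lying flat beside the boxes. Origin: centre of its underside. Not to be hit: the fixed knife stand at the back, 330 mm tall, knives fanned out, at about world x 0.73, y -0.16; swing past in front of it, nearer than 0.5 m from the base.
- square_lid: The lid of the other box, which is square (130 x 128 mm in plan) and otherwise made alike; panel 110 x 106 x 6 mm with the same handle bar. Origin: centre of its underside. To be left shut.

How it is judged:
By the outcome, as a careful person would: the job done as asked, in the order asked, and still so for the second after the job is handed in, with the robot touching nothing.
It also fails if it takes over 48 s, if anything falls off the work surface, if the arm or the gripper's body presses on something with over 40 N, if the wrist force passes 120 N, or if a joint passes its speed limit or range.

### The arm

A 7-joint arm with a two-finger parallel gripper is mounted at the origin on a cart in front of the work surface, level with it; the furniture and walls round the work are solid. World frame = base frame: x ahead of the robot, y to its left, z up, the work surface at z = 0. Lengths are in mm, angles in rad, forces in N, time in s.
With the tool pointing down it reaches from about 400 to 850 mm from the base axis. Payload 10.4 kg.
Tool frame: the origin (TCP) lies at the very end of the fingers, on their centre line; the grasp point (between the pads) lies 19 mm behind it; z points along the fingers, y is the line along which they close (so a half turn about z gives the same grasp; the last joint's range is limited). The gripper opens to 85 mm and grips with 20 to 120 N. Pads are 22 mm wide; open, the fingers measure 114 mm over their backs; the gripper's body (76 mm by 85 mm) begins 54 mm behind the grasp point. The pads swing forward as they close: fully open they stand 13 mm farther back than shut.
Start: joints at [-1.204, 0.332, -0.065, 1.46, 0.022, 1.35, -0.088], TCP at [237.491, 578.143, 231.338] pointing down, gripper open.
Joint ranges: [-2.6, 2.6], [-0.5, 2.12], [-1.47, 1.34], [0.16, 2.42], [-1.27, 4.41], [0.06, 2.06], [-2.6, 2.6]. Speed limits (rad/s): [2.22, 2.22, 2.79, 2.79, 3.14, 3.14, 3.14].

### API

Orientations are given as a rotation vector (axis times angle).
In Python, from plant import move_ptp, move_linear, move_joints, grip, wait, ik, camera, PlanningError, job_done, current_time_s, current_joint_pos, current_qd, current_effort, current_tool_pos, current_eef_rot, current_contact_force, current_ft_torque, current_finger_gap, current_grip_force gives the robot as it stands. Calls block until the motion is done:
- move_ptp(position, orientation): joint-space move of the TCP to a pose.
- move_linear(position, max_speed=150, rot=None, guard=None): straight line of the TCP; rot=None keeps the orientation; max_speed is the mean speed in mm/s. With guard (N) it stops when the force on the tool has changed by that much, and returns True; else False.
- move_joints(angles): joint-space move.
- grip(opening, f_grip=None): opening from 0.0 (shut) to 1.0 (fully open); f_grip is the grip in N (None keeps the last); returns when the fingers have stopped.
- wait(seconds).
- ik(position, orientation): joint angles nearest the present ones, or None.
- camera(name): name is "side" or "top"; returns a dict with "image" (420x560x3 uint8, red, green, blue), "intrinsics" (3x3 intrinsics, pixels), "k1" (the pictures are not rectified: a ray, as slopes to the right and down, at radius r is drawn at 1 + k1 r^2 times it, then the intrinsics apply), "world_from_camera" (4x4, takes a point from camera to world coordinates). Camera axes: x right, y down, z forward; pixel columns grow to the right and rows downward; lengths in mm; the calibration is good to about 2 mm. A picture is of the moment at which its call begins. There is no depth.
A pose or a line that the arm cannot do raises PlanningError and nothing moves.
- job_done(): hands the job in; it is judged then, once.
Readings, each from a call of its own:
- current_time_s(): time.
- current_joint_pos(): joint angles.
- current_qd(): joint speeds.
- current_effort(): joint torques, N m.
- current_tool_pos(): TCP position.
- current_eef_rot(): TCP orientation.
- current_contact_force(): force on the tool from outside, world axes, zero at the start.
- current_ft_torque(): the same for the moment, N m.
- current_finger_gap(): opening from 0.0 (shut) to 1.0 (fully open).
- current_grip_force(): force on a finger pad.
Only numpy, scipy, OpenCV 4.12 (cv2) and the standard library are available. Lean on these libraries where they do the work, as an engineer would, in place of code of your own. Each camera call takes 0.05 s, during which the arm holds its last target. There are 200 camera calls.

## Working session

There is one attempt and no reset: what is moved stays moved. The work goes in short steps, each a Python script; the robot and the scene stay as the last script left them, time stands still between calls to the robot, and variables do not carry over. Pictures are saved under pics/ and viewed, at most 10 in all, crops included, and the job is handed in when it is done.

```bash
ls; mkdir -p pics; python3 - <<'E'
from plant import *
import cv2,numpy as np
for n in("top","side"):
    c=camera(n);cv2.imwrite(f"pics/{n}0.png",c["image"][:,:,::-1])
    print(n,c["intrinsics"],c["k1"],np.round(c["world_from_camera"],4))
print(current_time_s(),current_eef_rot())
E
```

```text
pics
top [[459.06022655   0.         279.86421155]
 [  0.         459.06022655 210.51047832]
 [  0.           0.           1.        ]] -0.0399453924927912 [[ 2.800000e-03 -9.955000e-01  9.430000e-02  4.259909e+02]
 [-9.999000e-01 -3.900000e-03 -1.100000e-02 -3.336000e-01]
 [ 1.130000e-02 -9.420000e-02 -9.955000e-01  1.333181e+03]
 [ 0.000000e+00  0.000000e+00  0.000000e+00  1.000000e+00]]
side [[526.43263679   0.         283.82729577]
 [  0.         526.43263679 212.62095004]
 [  0.           0.           1.        ]] 0.040490361180087406 [[ 9.9200000e-01 -5.0200000e-02  1.1590000e-01  3.6667250e+02]
 [-1.2620000e-01 -3.5230000e-01  9.2730000e-01 -1.3800358e+03]
 [-5.7000000e-03 -9.3450000e-01 -3.5580000e-01  5.8517810e+02]
 [ 0.0000000e+00  0.0000000e+00  0.0000000e+00  1.0000000e+00]]
0.1 [-6.08324041e-01 -3.08196170e+00  1.93039318e-03]
```

View pics/top0.png

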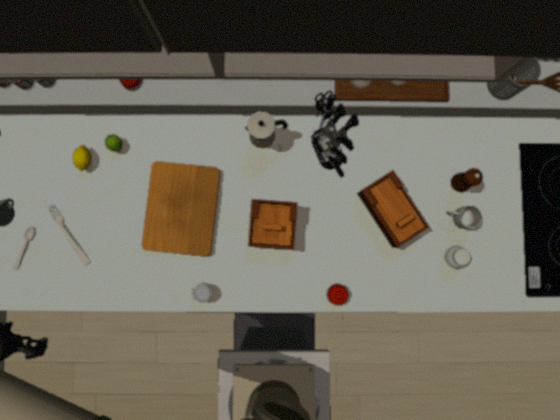

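View pics/side0.png

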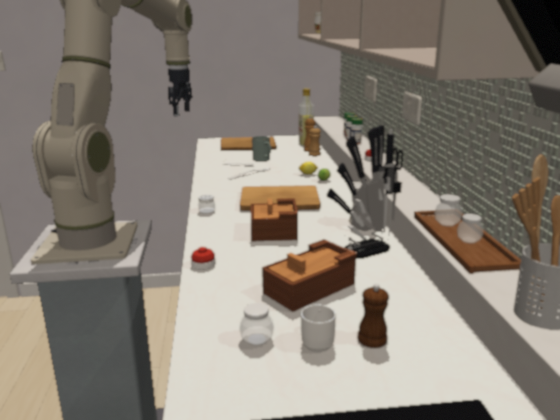

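The top view shows the long box at about (393,209) with its handle near (405,217), so its front end points lower right. The square box is at (273,224) and the board at (181,209). I'll enlarge the crops to get the corners.

```bash
python3 - <<'E'
import cv2
i=cv2.imread("pics/top0.png")
a=cv2.resize(i[160:260,345:445],None,fx=6,fy=6,interpolation=cv2.INTER_CUBIC)
import numpy as np
a=np.clip(a.astype(float)*1.4,0,255).astype('uint8')
cv2.imwrite("pics/c1.png",a)
E
```

```text
(no output)
```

View pics/c1.png

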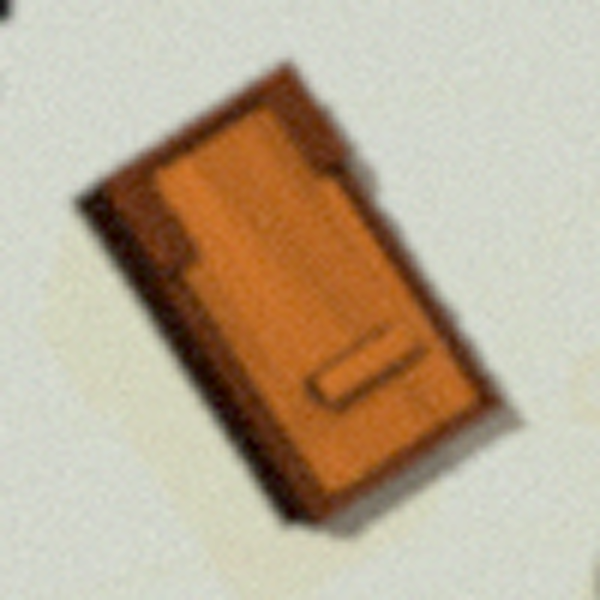

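```bash
cat > h.py <<'E'
from plant import *
import numpy as np,cv2
from scipy.optimize import least_squares
from scipy.spatial.transform import Rotation as R
def proj(c,P):
    T=np.linalg.inv(c["world_from_camera"]);K=c["intrinsics"]
    return cv2.projectPoints(np.array(P,float),cv2.Rodrigues(T[:3,:3])[0],T[:3,3],K,np.array([c["k1"],0,0,0,0.]))[0][:,0]
def fit(c,local,px,x0):
    def pts(p):
        cs,s=np.cos(p[2]),np.sin(p[2]);L=np.array(local,float)
        return np.c_[p[0]+cs*L[:,0]-s*L[:,1],p[1]+s*L[:,0]+cs*L[:,1],L[:,2]]
    r=least_squares(lambda p:(proj(c,pts(p))-px).ravel(),x0,x_scale=[10,10,.1])
    return r.x,r.fun.reshape(-1,2)
def down(yaw):  # tool pointing down, tool x at angle yaw
    return (R.from_euler('z',yaw)*R.from_euler('x',np.pi)).as_rotvec()
E
python3 - <<'E'
from h import *
c=camera("top")
f=lambda L:(np.array(L)+.5)/6-.5+[345,160]
np.set_printoptions(precision=2,suppress=True)
print("box",*fit(c,[[-95,53,66],[-95,-53,66],[95,53,80],[95,-53,80]],f([[320,515],[500,400],[105,185],[290,65]]),[430,-250,.5]))
print("handle",*fit(c,[[-7,25,94],[-7,-25,94],[7,25,94]],f([[335,408],[427,350],[308,382]]),[430,-250,.5]))
print("lid",*fit(c,[[-85,42,66],[-85,-42,66]],f([[330,490],[478,400]]),[430,-250,.5]))
print("board",*fit(c,[[100,130,22],[100,-130,22],[-100,-130,22],[-100,130,22]],[[152,163],[219,167],[212,256],[142,250]],[430,250,0]))
print("board2",*fit(c,[[130,100,22],[130,-100,22],[-130,-100,22],[-130,100,22]],[[152,163],[219,167],[212,256],[142,250]],[430,250,0]))
E
```

```text
box [ 553.28 -334.47    0.57] [[ 0.1   1.97]
 [ 1.33  0.43]
 [-1.04 -1.04]
 [-0.35 -1.41]]
handle [ 517.12 -357.85    0.55] [[-0.55 -0.01]
 [-0.62  0.07]
 [ 1.17 -0.06]]
lid [ 555.64 -337.96    0.54] [[-0.34  0.21]
 [ 0.35 -0.21]]
board [554.04 268.52  -0.08] [[-12.04   7.93]
 [ 10.37  11.01]
 [ 11.09  -8.72]
 [ -9.57 -10.09]]
board2 [554.67 268.31  -0.07] [[-0.81 -1.51]
 [ 0.85 -0.43]
 [-0.06  0.6 ]
 [ 0.02  1.25]]
```

```bash
python3 - <<'E'
from h import *
np.set_printoptions(precision=2,suppress=True)
T=camera("top");S=camera("side")
for n,a,b in(("jar",(458,256),(257,312)),("cup",(467,216),(318,312))):
    r=least_squares(lambda P:np.r_[proj(T,[P])[0]-a,proj(S,[P])[0]-b],[425,-480,60.],x_scale=10);print(n,r.x,r.fun)
r0=R.from_rotvec(current_eef_rot()).as_matrix();print("tool x yaw",np.arctan2(r0[1,0],r0[0,0]))
lid=.56
for s in(1,-1):
    for nm,p,l in(("via",(430,0,320),.9),("over",(517,-358,150),lid),("out",(470,-386,250),lid),("mid",(410,-150,260),.9),("C",(430,60,260),1),("bd",(515,271,100),-.07),("bd90",(555,228,100),1.5)):
        q=ik(list(p),down(l+s*np.pi/2));print(s,nm,None if q is None else np.array(q))
E
```

```text
jar [ 422.05 -514.13   54.4 ] [ 0.02 -0.39 -0.26  0.01]
cup [ 534.17 -540.83   61.28] [ 0.05 -0.42 -0.28  0.04]
tool x yaw 2.7518571314070295
1 via [-0.72 -0.2   0.53  1.81  0.1   1.51  0.7 ]
1 over [-0.22  0.61  1.06  1.6  -0.55  1.27  1.5 ]
1 out [-0.22  0.49  1.16  1.53 -0.45  1.42  1.52]
1 mid [-0.82 -0.29  0.92  1.92  0.23  1.41  0.94]
1 C [-0.7  -0.15  0.42  1.9   0.06  1.37  0.7 ]
1 bd [-0.83  0.35  0.32  1.75 -0.12  1.06 -0.54]
1 bd90 [-0.61  0.38  0.18  1.69 -0.08  1.08  1.09]
-1 via [ 0.92 -0.15 -0.9   1.75 -0.12  1.49 -2.21]
-1 over [-0.26  0.67  1.16  1.6  -0.63  1.3  -1.59]
-1 out [-0.22  0.49  1.16  1.53 -0.45  1.42 -1.62]
-1 mid [ 0.53 -0.09 -0.27  1.87 -0.02  1.36 -1.97]
-1 C [ 0.73 -0.1  -0.89  1.85 -0.08  1.36 -2.29]
-1 bd [-0.53  0.35 -0.04  1.73  0.02  1.07  2.5 ]
-1 bd90 [-0.86  0.41  0.49  1.71 -0.22  1.08 -1.94]
```

```bash
python3 - <<'E'
from h import *
o=down(.56+np.pi/2)
move_ptp([430,0,320],down(.9+np.pi/2))
move_ptp([518,-357,180],o)
grip(.55)
move_linear([518,-357,110],max_speed=100)
c=camera("side");t=camera("top")
u=lambda i:cv2.resize(i,None,fx=4,fy=4,interpolation=cv2.INTER_CUBIC)
a=u(c["image"][200:320,230:380]);cv2.imwrite("pics/s1.png",a[:,:,::-1])
cv2.imwrite("pics/t1.png",u(t["image"][150:260,340:460])[:,:,::-1])
print(current_time_s(),current_tool_pos(),current_contact_force(),current_finger_gap())
print(proj(c,[current_tool_pos(),[518,-357,94]]))
E
```

```text
5.325 [ 518.23522742 -357.31748275  110.71839254] [-1.75598897  0.21629903  0.01447482] 0.547043439830241
[[294.96842959 247.64338996]
 [294.82651146 254.61960657]]
```

View pics/s1.png

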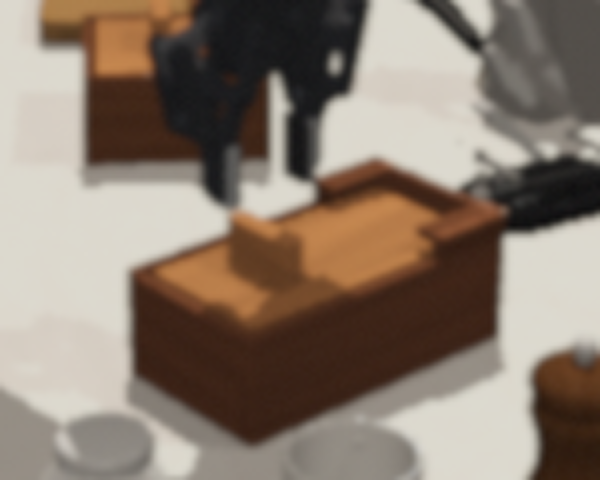

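The side view shows the fingertips at crop (222,200) and (302,178), straddling the bar, whose top is near (265,228). That agrees with the estimate to within a few mm, so I'll descend and grip.

```bash
python3 - <<'E'
from h import *
np.set_printoptions(precision=2,suppress=True)
print(move_linear([516.8,-358.5,70],max_speed=60,guard=8))
print(np.array(current_tool_pos()),np.array(current_contact_force()))
grip(0,20)
print(current_finger_gap(),current_grip_force(),np.array(current_contact_force()),np.array(current_ft_torque()))
grip(0,60)
print(current_finger_gap(),current_grip_force(),np.array(current_tool_pos()),np.array(current_contact_force()),current_time_s())
c=camera("side")
a=cv2.resize(c["image"][200:320,230:380],None,fx=4,fy=4,interpolation=cv2.INTER_CUBIC);cv2.imwrite("pics/s2.png",a[:,:,::-1])
E
```

```text
False
[ 516.85 -358.72   70.24] [ 0.2  -0.76 -0.38]
0.16380714051439674 25.239661931991577 [3.85 3.14 4.5 ] [ 0.57 -0.66  0.05]
0.15163600962372975 59.1209077835083 [ 517.85 -358.12   70.57] [4.68 2.37 5.92] 6.75
```

View pics/s2.png

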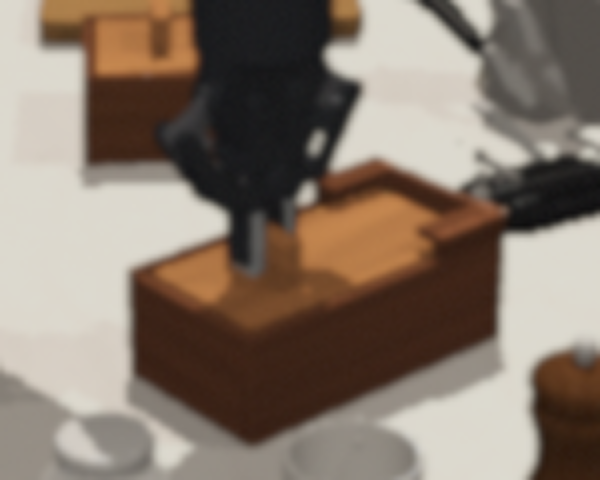

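```bash
python3 - <<'E'
from h import *
np.set_printoptions(precision=2,suppress=True)
yaw=.56;ex=np.array([np.cos(yaw),np.sin(yaw),0]);ey=np.array([-np.sin(yaw),np.cos(yaw),0])
p=np.array(current_tool_pos())
o=(R.from_rotvec(ey*np.radians(1.5))*R.from_rotvec(current_eef_rot())).as_rotvec()
print(move_linear(p+[0,0,6.8],max_speed=20,rot=o,guard=25))
print(np.array(current_tool_pos())-p,np.array(current_contact_force()),np.array(current_ft_torque()),current_finger_gap())
p2=np.array(current_tool_pos())
c=camera("side")
a=cv2.resize(c["image"][200:320,230:380],None,fx=4,fy=4,interpolation=cv2.INTER_CUBIC);cv2.imwrite("pics/s3.png",a[:,:,::-1])
print(move_linear(p2-15*ex,max_speed=30,guard=15))
print(np.array(current_tool_pos())-p,np.array(current_contact_force()),np.array(current_ft_torque()),current_finger_gap(),current_time_s())
E
```

```text
False
[-0.59 -0.37  6.7 ] [-0.26  0.09 -0.9 ] [-0.01 -0.04  0.03] 0.15074155309211398
False
[-13.2   -8.3    6.71] [-0.28 -0.55 -0.25] [-0.03 -0.01 -0.01] 0.1505049632857147 8.05
```

View pics/s3.png

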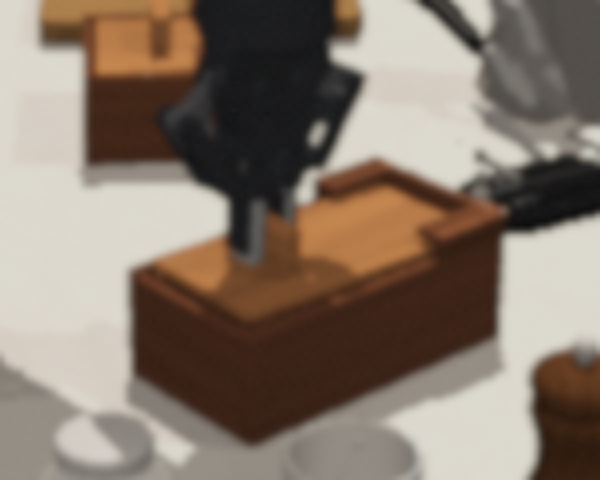

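The lid's front edge now stands above the box walls all along, at crop (135,270) to (255,320), and almost no force is felt. I'll slide on and raise it.

```bash
python3 - <<'E'
from h import *
np.set_printoptions(precision=2,suppress=True)
yaw=.56;ex=np.array([np.cos(yaw),np.sin(yaw),0])
p=np.array(current_tool_pos())
print(move_linear(p-42*ex,max_speed=50,guard=15),np.array(current_contact_force()),current_time_s())
p=np.array(current_tool_pos())
print(move_linear(p+[0,0,20],max_speed=40,guard=8,rot=down(yaw+np.pi/2)),np.array(current_contact_force()))
print(move_linear([p[0],p[1],250],max_speed=150),np.array(current_tool_pos()),np.array(current_contact_force()),np.array(current_ft_torque()),current_finger_gap())
c=camera("side")
cv2.imwrite("pics/s4.png",c["image"][:,:,::-1]);print(current_time_s())
E
```

```text
False [ 0.69  0.36 -1.34] 9.0417
False [ 0.31  0.04 -0.49]
False [ 469.3  -388.05  249.03] [ 0.83  0.62 -0.31] [ 0.    0.01 -0.01] 0.15392146820967129
10.9083
```

View pics/s4.png

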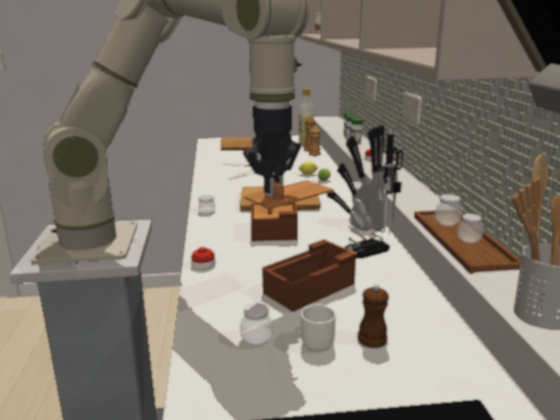

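```bash
python3 - <<'E'
from h import *
np.set_printoptions(precision=2,suppress=True)
h=np.pi/2
move_ptp([400,-150,265],down(.9+h))
move_ptp([420,60,265],down(1+h))
move_ptp([515,271,120],down(-.07+h))
print(current_time_s(),np.array(current_tool_pos()),current_finger_gap(),np.array(current_contact_force()),np.array(current_ft_torque()))
move_linear([515,271,50],max_speed=80)
c=camera("side")
cv2.imwrite("pics/s5.png",cv2.resize(c["image"][120:270,180:380],None,fx=4,fy=4,interpolation=cv2.INTER_CUBIC)[:,:,::-1]);print(current_time_s(),np.array(current_tool_pos()))
E
```

```text
14.1083 [515.79 269.67 121.09] 0.1532693152910179 [ 1.69 -0.01  0.33] [-0.04  0.05 -0.02]
15.1833 [515.38 271.21  50.57]
```

View pics/s5.png

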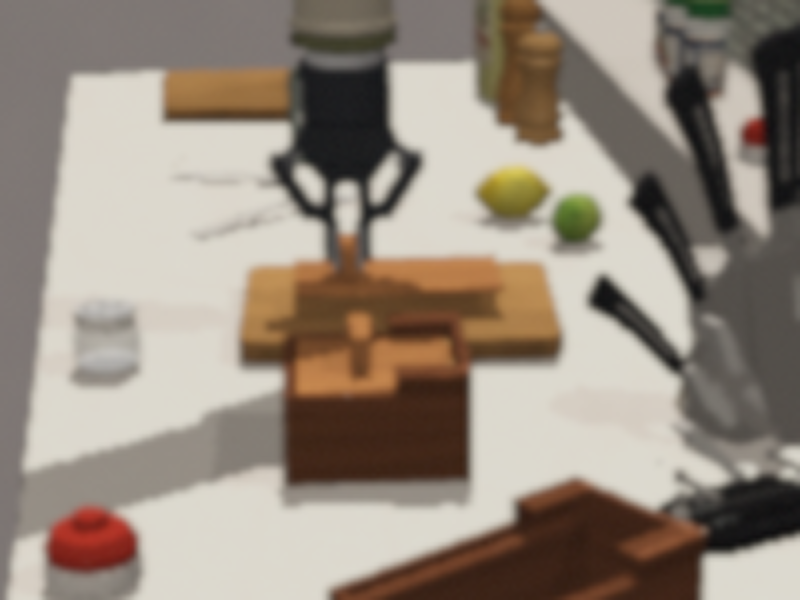

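The lid hovers level over the middle of the board, from crop (295,265) to (500,290). I'll lower it with a guard and release.

```bash
python3 - <<'E'
from h import *
np.set_printoptions(precision=2,suppress=True)
print(move_linear([515.4,271,36],max_speed=40,guard=6))
print(move_linear([515.4,271,29],max_speed=10,guard=4),np.array(current_tool_pos()),np.array(current_contact_force()))
wait(.2);grip(0,20);print(np.array(current_contact_force()))
grip(.35);wait(.2)
p=np.array(current_tool_pos());print(p,np.array(current_contact_force()))
move_linear([p[0],p[1],90],max_speed=60)
move_linear([p[0],p[1],200])
move_ptp([330,420,260],current_eef_rot())
c=camera("top");s=camera("side")
u=lambda i:cv2.resize(i,None,fx=3,fy=3,interpolation=cv2.INTER_CUBIC)
cv2.imwrite("pics/f.png",np.hstack([u(c["image"][140:270,120:240]),u(s["image"][130:260,215:340])])[:,:,::-1]);print(current_time_s(),current_contact_force())
E
```

```text
False
True [515.51 271.08  32.61] [-0.58 -0.14  5.19]
[-0.16 -0.79  4.18]
[514.9  270.76  31.91] [-0.05 -0.21  0.14]
20.125 [-0.12 -0.11  0.26]
```

View pics/f.png

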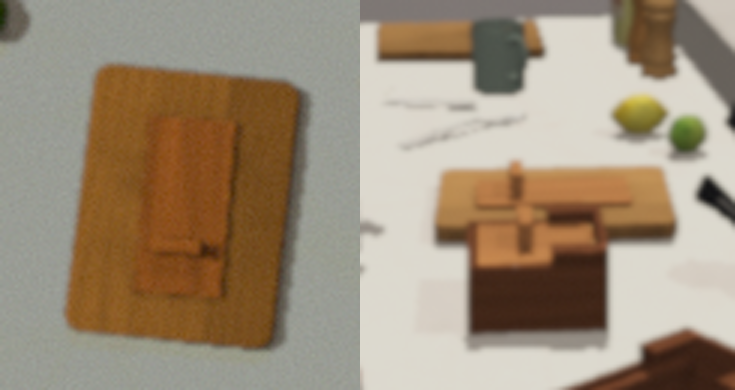

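The lid lies flat in the middle of the board with its handle up. In the left half it runs from (150,118) to (222,295). The square box is still shut.

```bash
python3 -c "
from plant import *
wait(.3);print(job_done())"
```

```text
the job is handed in; nothing more can be done
None
```

The long box is open and its lid lies flat on the chopping board, handle up; the square box is still shut, and the job was handed in at about 20 s of the 48 s allowed.

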